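# Load the sprung sanding board and sand the blank

### The arm

A 7-joint arm with a two-finger parallel gripper is mounted at the origin on the work surface. World frame = base frame: x ahead of the robot, y to its left, z up, the work surface at z = 0. Lengths are in m, angles in rad, forces in N, time in s.
With the tool pointing down it reaches from about 0.4 to 0.85 m from the base axis. Payload 10.4 kg.
Tool frame: the origin (TCP) lies midway between the tips of the shut fingers; the grasp point (between the pads) lies 19 mm behind it; z points along the fingers, x is the direction in which the jaws open and shut, and the axes are right-handed (so a half turn about z gives the same grasp; the last joint's range is limited). The gripper opens to 85 mm and grips with 20 to 120 N. Pads are 22 mm wide; open, the fingers measure 114 mm over their backs; the gripper's body (76 mm by 85 mm) begins 54 mm behind the grasp point. The pads swing forward as they close: fully open they stand 13 mm farther back than shut.
Start: joints at [1.284, 0.332, -0.065, 1.46, 0.022, 1.35, -0.088], TCP at [0.163, -0.603, 0.231] pointing down, gripper open.
Joint ranges: [-2.6, 2.6], [-0.5, 2.12], [-1.47, 1.34], [0.16, 2.42], [-1.27, 4.41], [0.06, 2.06], [-2.6, 2.6]. Speed limits (rad/s): [2.22, 2.22, 2.79, 2.79, 3.14, 3.14, 3.14].

### API

Orientations are given as a unit quaternion [x, y, z, w].
In Python, from workcell import monitor, eyes, ticket, models gives the robot as it stands.
- The arm moves only by the tool servo_tool, never from a script. Its argument "motion" is a list of rows, each a list of 7 numbers: the opening, from 0 (shut) to 1 (fully open), then the shift along the tool's x, y, z in m, then the turn, a rotation vector about the tool's x, y, z in degrees. In form: [[fingers, tx, ty, tz, rx, ry, rz], ...]. A call has 1 to 20 rows; each row is the pose to reach, as a shift and turn from the pose commanded when the call began, along the tool's axes at that moment; what a row does not reach only later rows make up. A row lasts 1/8 s, in which the tool goes at most 62.5 mm and 10.7 degrees, less where a joint would pass 70% of its speed; a pose out of reach is approached as far as the arm can. A call with a gripper value outside its range is refused whole. The fingers move at their own pace and stop on an object; "grip_force" is the grip in N (left out, the last holds). Time passes only in rows, so rows that repeat a pose let the fingers close. It gives the time, the measured TCP pose, the force and the opening at its end, in the units of the state.
- monitor.get_obs(): the state, without advancing time (a new reading comes with each control period).
- eyes.camera(name): name is "side" or "top" or "wrist"; returns (picture, depth): 420x560x3 uint8, blue, green, red; 420x560 float32, m along the optical axis (not along the pixel's ray), 0 where there is no reading.
- eyes.camera_info(name): a dict with "intrinsics" (3x3 intrinsics, pixels), "extrinsics" (4x4, takes a point from world to camera coordinates); the wrist camera has in their place "tool_from_camera" (4x4, takes a point from camera to tool coordinates, whose origin is the TCP and whose axes are the tool frame's). Camera axes: x right, y down, z forward; pixel columns grow to the right and rows downward; lengths in m; the calibration is good to about 2 mm. A picture is of the moment at which its call begins: read the wrist's pose just before it. camera_info takes no time and is no camera call.
- ticket.hand_in(): hands the job in, once; it reports no verdict.
Trained networks look in the newest picture that a camera, given by its name, has taken for a name from the list of things; names that differ only in an ending like _2 or _b are one class to them, and where a whole thing is asked for, a point or a joint stands for the part that bears it (a point fixed in the world has none). Each returns a list of dicts, best first, with "confidence" (0 to 1); they miss things now and then, are a little off and sometimes report something else, mostly with a low value. They report only what shows in the picture. A call takes as long as a camera call.
- models.boxes_of(camera, thing): "point" ([x, y, z] in m, in the coordinates of the camera as it stood for that picture, good to about 4 mm: the middle of the surface that is visible of it).
The state is a dict: "clock": time; "joint_pos": joint angles; "joint_velocities": joint speeds; "tau": joint torques, N m; "position": TCP position; "ee_rot": TCP orientation; "ft_force": force on the tool from outside, world axes, zero at the start; "torque": the same for the moment, N m; "grip_width": opening from 0.0 (shut) to 1.0 (fully open).
Only numpy, scipy, OpenCV 4.12 (cv2) and the standard library are available. Lean on these libraries where they do the work, as an engineer would, in place of code of your own. Each camera call takes 0.05 s, during which the arm holds its last target. There are 200 camera calls.

### The job

Load the chalk-marked walnut blank into the sanding board, mark up: push its end against the sprung red jaw until the jaw is right back against its end block, drop the other end in behind the fixed stop and let go, so that the spring holds the blank flat and square against the stop. Then take the cork sanding block, sand the blank with it lengthwise over its whole length, from the jaw end to the stop end, under a light, steady pressure of about 10 N, and lay the block back on its rubber mat, sole down. Leave the other tools and things on the bench where they are.

Things in the scene. Friction and masses are not known exactly. Their poses are not given: they have to be found in the camera images.
- jig: Sanding board screwed to the bench: plywood base 312 x 92 mm, 18 mm thick; its flat top is the bed, no side fences. Origin on the underside, below where the middle of a clamped blank lies; z up, x along the board from the sprung jaw (-x end) to the fixed stop (+x end), roughly along world +y. Base from x = -178 to +134 mm. The blank lies along x, its middle at y = 0.
- jaw (a joint): Travel of the red sprung jaw, m: 0 = fully out towards the stop (start), 0.018 = hard back against its aluminium end block. It slides along the board's -x; the spring pushes it out with about 5 N at 0, 12 N fully back. Gap from jaw to stop: 164.5 mm with the jaw out, 182.5 mm fully back; a clamped blank (180 mm) leaves it at 0.0155.
- jaw_face (a point): Middle of the jaw's upright pushing face, 10 mm above the bed; moves with the jaw. Jaw: 56 mm wide, 14 mm thick, top 20 mm above the bed. Behind it the fixed end block: 76 mm wide, 34 mm long, 21 mm high above the bed.
- stop_face (a point): Middle of the fixed stop's inner face, 4 mm above the bed, at x = +90 mm of the sanding board. The stop is an aluminium strip 70 mm wide, 20 mm long, 8 mm high above the bed.
- blank: Walnut blank 180 x 50 x 26 mm (length x, width y, thickness z), about 0.18 kg, dark brown with a white zigzag chalk mark on the upper face, lying flat on the bench with its length roughly along world y. Origin at the centre of its underside. Both ends are alike. Clamped on the bed its top stands 44 mm above the bench, 6 mm above the jaw and 18 mm above the stop.
- sanding_block: Cork sanding block 100 x 50 x 45 mm (length x, width y, height z), about 0.14 kg, red abrasive sheet under the sole, lying sole down near the middle of the mat, roughly along it. Origin at the centre of its sole. Cork and wood are stiff: a fraction of a millimetre changes the pressure by several newtons.
- mat: Black rubber mat 170 x 120 x 4 mm fixed on the bench, home of the sanding block; origin at the centre of its underside, x along its length, z up. Mat and blank lie one to the left and one to the right of the robot, either way round.
- glue: White glue bottle with green label, 72 mm diameter, 210 mm high, standing; not to be disturbed.
- square: Try square lying flat in front of the robot, dark wooden stock 100 mm, steel blade 115 mm, 16 mm high; not to be disturbed.
- mallet: Wooden joiner's mallet lying at the back left, head 130 x 70 x 80 mm high, handle 225 mm long towards world +y; origin under the head; not to be disturbed.
- plane: Metal block plane 165 x 50 mm, 62 mm high, left of the sanding board; not to be disturbed.
- offcut: Wooden offcut 140 x 90 x 45 mm, right of the sanding board; not to be disturbed.

How it is judged:
By the outcome, as a careful person would: the job done as asked, in the order asked, and still so for the second after the job is handed in, with the robot touching nothing.
It also fails if it takes over 72 s, if anything falls off the work surface, if the arm or the gripper's body presses on something with over 40 N, if the wrist force passes 120 N, or if a joint passes its speed limit or range.

## Working session

There is one attempt and no reset: what is moved stays moved. The work goes in short steps, Python scripts to look and compute and a tool call to move; the robot and the scene stay as the last step left them, time stands still between calls to the robot, and variables do not carry over. Pictures are saved under pics/ and viewed, about 8 in all and at most 12, crops included, and the job is handed in when it is done.

Besides the shell and the picture viewer there is one more tool, called after "Emit:" by a JSON object that holds its "fn" and its "kwargs", one argument or row to a line. servo_tool: Moves the arm, as the interface text tells. Its arguments: {"type":"object","properties":{"motion":{"type":"array"},"grip_force":{"type":"number"}},"required":["motion"]}

```bash
ls; mkdir -p pics; cat > h.py <<'E'
import numpy as np, cv2
from scipy.spatial.transform import Rotation as R
from workcell import monitor, eyes, ticket, models
def T_tool():
    o=monitor.get_obs(); T=np.eye(4); T[:3,:3]=R.from_quat(o["ee_rot"]).as_matrix(); T[:3,3]=o["position"]; return T
def w_from_c(n):
    i=eyes.camera_info(n)
    return T_tool()@np.array(i["tool_from_camera"]) if n=="wrist" else np.linalg.inv(np.array(i["extrinsics"]))
def cloud(n):
    M=w_from_c(n); pic,d=eyes.camera(n); K=np.array(eyes.camera_info(n)["intrinsics"])
    v,u=np.mgrid[:d.shape[0],:d.shape[1]]
    P=np.stack([(u-K[0,2])/K[0,0]*d,(v-K[1,2])/K[1,1]*d,d],-1)@M[:3,:3].T+M[:3,3]
    P[d==0]=np.nan
    return pic,d,P,M
def find(n,M,thing):
    return [(np.round(M[:3,:3]@np.array(r["point"])+M[:3,3],4).tolist(),round(r["confidence"],2)) for r in models.boxes_of(n,thing)[:3]]
E
python3 - <<'E'
from h import *
o=monitor.get_obs(); print({k:np.round(v,4) for k,v in o.items()})
for n in ("top","side"):
    pic,d,P,M=cloud(n); cv2.imwrite(f"pics/{n}0.png",pic); np.savez(f"{n}0.npz",pic=pic,P=P); print(n,M[:3,3].round(3))
    for t in ("jig","jaw_face","stop_face","blank","sanding_block","mat","glue","square","mallet","plane","offcut"):
        print(t,find(n,M,t))
print(monitor.get_obs()["clock"])
E
```

```text
pics
{'clock': np.float64(0.0), 'joint_pos': array([ 1.2844,  0.3329, -0.0647,  1.461 ,  0.0216,  1.3499, -0.0885]), 'joint_velocities': array([-0.0001, -0.0007, -0.0004,  0.0004,  0.0003, -0.0012, -0.0005]), 'tau': array([ 7.00000e-04, -6.25449e+01,  4.98000e-02, -3.91603e+01,
        1.63000e-02,  9.90000e-03,  0.00000e+00]), 'position': array([ 0.1628, -0.603 ,  0.2305]), 'ee_rot': array([ 7.94e-01, -6.08e-01, -6.00e-04, -4.00e-04]), 'ft_force': array([-0.4175,  0.7046,  0.1282]), 'torque': array([ 0.0078, -0.0052,  0.0685]), 'grip_width': np.float64(0.9983)}
top [ 0.438 -0.017  1.193]
jig [([0.6252, -0.0268, 0.0134], 0.62), ([0.6413, -0.091, 0.038], 0.15)]
jaw_face [([0.6393, -0.0882, 0.0371], 0.55)]
stop_face [([0.6275, -0.0263, 0.0185], 0.75), ([0.7256, 0.2875, 0.0774], 0.29)]
blank [([0.4389, 0.2794, 0.0321], 0.72)]
sanding_block [([0.4401, -0.2697, 0.0491], 0.66)]
mat [([0.4419, -0.2546, 0.0045], 0.8)]
glue [([0.7103, -0.3001, 0.1422], 0.9)]
square [([0.4091, 0.0205, 0.0079], 0.82)]
mallet [([0.7268, 0.2871, 0.0759], 0.6)]
plane [([0.574, 0.4325, 0.0331], 0.79), ([0.709, -0.2979, 0.1439], 0.63)]
offcut [([0.5764, -0.4521, 0.0429], 0.93)]
side [0.357 0.723 0.94 ]
jig [([0.6254, -0.0039, 0.0151], 0.94)]
jaw_face [([0.6371, -0.0873, 0.0314], 0.45)]
stop_face [([0.6269, 0.0017, 0.0193], 0.76)]
blank [([0.4423, 0.2926, 0.029], 0.76)]
sanding_block [([0.4397, -0.2449, 0.0456], 0.77), ([0.4429, 0.2913, 0.0295], 0.7), ([0.6237, -0.0039, 0.0154], 0.38)]
mat [([0.4371, -0.2437, 0.0058], 0.68)]
glue [([0.713, -0.2857, 0.1093], 0.68)]
square [([0.4053, 0.021, 0.0089], 0.59), ([0.4388, -0.2477, 0.0471], 0.31)]
mallet [([0.7253, 0.3095, 0.0565], 0.87), ([0.6391, -0.0869, 0.0329], 0.49)]
plane [([0.5728, 0.4435, 0.036], 0.88)]
offcut [([0.5758, -0.4344, 0.0486], 0.87)]
1.2
```

View pics/top0.png

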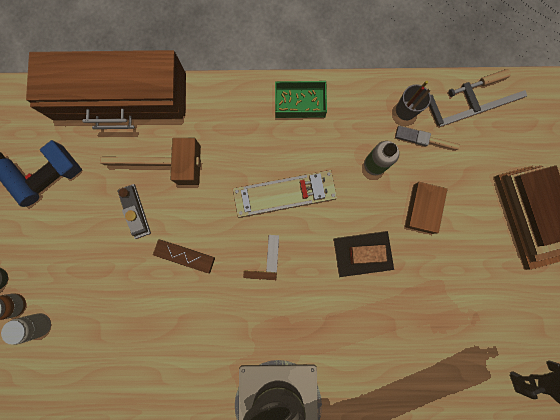

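View pics/side0.png

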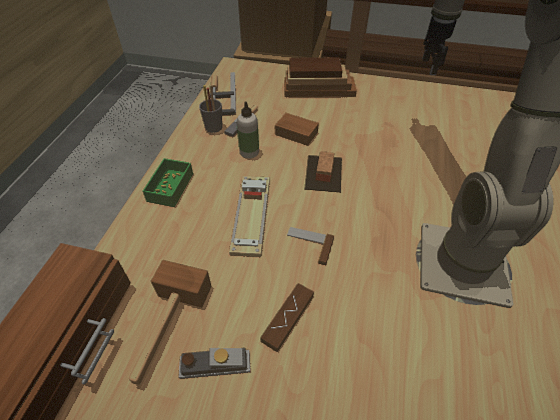

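The top view shows the blank at about px (184,256) with the chalk up, the jig at (285,193) with its red jaw at (306,188) and end block on the right, and the mat and cork block at (366,254). The side view agrees. Next I'll work out yaw angles from the depth clouds.

```bash
cat >> h.py <<'E'
def rect(P,c,r,z0,z1,lab=""):
    m=(np.hypot(P[...,0]-c[0],P[...,1]-c[1])<r)&(P[...,2]>z0)&(P[...,2]<z1)
    q=P[m]; (cx,cy),(w,h),a=cv2.minAreaRect((q[:,:2]*1000).astype(np.float32))
    if w<h: w,h,a=h,w,a+90
    print(lab,"c",round(cx,1),round(cy,1),"size",round(w,1),round(h,1),"long axis deg",round((a+180)%180,2),"z med",np.median(q[:,2]).round(4),"n",len(q)); return q
E
python3 - <<'E'
from h import *
for n in ("top","side"):
    P=np.load(n+"0.npz")["P"]; print(n)
    q=P[(np.abs(P[...,0]-.5)<.03)&(np.abs(P[...,1]-.15)<.03)]; print("bench z",np.median(q[:,2]).round(4))
    rect(P,(.44,.285),.13,.02,.035,"blank")
    rect(P,(.44,-.262),.10,.035,.06,"cork")
    rect(P,(.44,-.25),.12,.0025,.007,"mat")
    rect(P,(.625,-.01),.2,.010,.05,"jig")
    rect(P,(.65,-.1),.09,.033,.05,"jaw+block")
    rect(P,(.61,.08),.06,.022,.035,"stop")
E
```

```text
top
bench z -0.0002
blank c 440.9 282.8 size 181.2 50.5 long axis deg 71.24 z med 0.0256 n 980
cork c 441.0 -275.1 size 100.8 49.8 long axis deg 92.97 z med 0.0484 n 581
mat c 436.3 -250.2 size 233.1 231.9 long axis deg 97.52 z med 0.0039 n 1210
jig c 561.0 -38.9 size 312.2 234.9 long axis deg 100.05 z med 0.0182 n 2963
jaw+block c 646.8 -114.2 size 75.8 75.6 long axis deg 9.02 z med 0.038 n 388
stop c 611.4 78.2 size 80.1 79.4 long axis deg 3.54 z med 0.0252 n 157
side
bench z 0.0005
blank c 441.1 283.0 size 180.0 51.1 long axis deg 71.32 z med 0.0266 n 1356
cork c 441.3 -274.4 size 103.4 49.9 long axis deg 93.08 z med 0.0492 n 340
mat c 438.3 -252.0 size 233.5 231.7 long axis deg 135.82 z med 0.0043 n 897
jig c 557.7 -39.7 size 315.3 241.9 long axis deg 99.99 z med 0.0191 n 2336
jaw+block c 646.7 -115.0 size 79.3 75.0 long axis deg 99.48 z med 0.0388 n 292
stop c 610.6 76.9 size 83.9 78.3 long axis deg 102.13 z med 0.0259 n 158
```

```bash
cat >> h.py <<'E'
def mv(p,yaw,T=None):
    "shift (mm) and turn rotvec (deg) in the tool frame to reach TCP p, tool down, tool-x at yaw deg"
    T=T_tool() if T is None else T
    c,s=np.cos(np.radians(yaw)),np.sin(np.radians(yaw))
    Rt=np.array([[c,s,0],[s,-c,0],[0,0,-1]])
    print("p",p,"yaw",yaw,"-> shift mm",(T[:3,:3].T@(np.array(p)-T[:3,3])*1000).round(1),"turn deg",R.from_matrix(T[:3,:3].T@Rt).as_rotvec(degrees=True).round(2))
    return np.block([[Rt,np.array(p,float)[:,None]],[0,0,0,1]])
E
python3 - <<'E'
from h import *
i=eyes.camera_info("wrist"); print(np.round(i["tool_from_camera"],3),np.round(i["intrinsics"],0))
mv((.53,-.04,.30),10)
E
```

```text
[[ 1.    -0.     0.001 -0.   ]
 [ 0.     0.954  0.3   -0.076]
 [-0.001 -0.3    0.954 -0.142]
 [ 0.     0.     0.     1.   ]] [[331.   0. 271.]
 [  0. 331. 203.]
 [  0.   0.   1.]]
p (0.53, -0.04, 0.3) yaw 10 -> shift mm [-448.2 -501.2  -68.7] turn deg [  0.    -0.   -84.88]
```

Emit:
{"fn": "servo_tool", "kwargs": {
  "motion": [
    [1, -0.526, -0.595, -0.07, 0, 0, -85],
    [1, -0.526, -0.595, -0.07, 0, 0, -85],
    [1, -0.526, -0.595, -0.07, 0, 0, -85],
    [1, -0.526, -0.595, -0.07, 0, 0, -85],
    [1, -0.526, -0.595, -0.07, 0, 0, -85],
    [1, -0.526, -0.595, -0.07, 0, 0, -85],
    [1, -0.526, -0.595, -0.07, 0, 0, -85],
    [1, -0.526, -0.595, -0.07, 0, 0, -85],
    [1, -0.526, -0.595, -0.07, 0, 0, -85],
    [1, -0.526, -0.595, -0.07, 0, 0, -85],
    [1, -0.526, -0.595, -0.07, 0, 0, -85],
    [1, -0.526, -0.595, -0.07, 0, 0, -85],
    [1, -0.526, -0.595, -0.07, 0, 0, -85],
    [1, -0.526, -0.595, -0.07, 0, 0, -85],
    [1, -0.526, -0.595, -0.07, 0, 0, -85],
    [1, -0.526, -0.595, -0.07, 0, 0, -85],
    [1, -0.526, -0.595, -0.07, 0, 0, -85],
    [1, -0.526, -0.595, -0.07, 0, 0, -85]
  ]
}}

```text
clock: 3.45
position: [0.6001, 0.0588, 0.3015]
ee_rot: [0.996, 0.088, 0.0, 0.0]
ft_force: [0.6, -0.2, -1.2]
grip_width: 0.999
```

```bash
python3 - <<'E'
from h import *
pic,d,P,M=cloud("wrist"); cv2.imwrite("pics/jig_w.png",pic); np.savez("jig_w.npz",pic=pic,P=P)
print("jaw",find("wrist",M,"jaw_face"),"stop",find("wrist",M,"stop_face"))
q=P[(P[...,2]>.012)&(P[...,2]<.05)&(np.abs(P[...,0]-.625)<.1)&(P[...,1]<.25)&(P[...,1]>-.25)]
print(np.histogram(q[:,2],bins=np.arange(.012,.05,.002)))
rect(P,(.62,-.02),.19,.014,.05,"jig")
rect(P,(.65,-.12),.07,.033,.05,"jaw+block")
rect(P,(.607,.1),.045,.023,.035,"stop")
mv((.441,.283,.002),-18.7)
E
```

```text
jaw [([0.6389, -0.0874, 0.0349], 0.91)] stop [([0.6405, -0.0859, 0.0355], 0.74), ([0.6255, -0.0015, 0.0215], 0.59)]
(array([  26,  193, 5679, 5233,  161,   95,  637,  420,  104,  150,  224,
        146,  398, 1096,  158,   48,   40,   35,   44]), array([0.012, 0.014, 0.016, 0.018, 0.02 , 0.022, 0.024, 0.026, 0.028,
       0.03 , 0.032, 0.034, 0.036, 0.038, 0.04 , 0.042, 0.044, 0.046,
       0.048, 0.05 ]))
jig c 630.4 -27.6 size 311.1 92.2 long axis deg 100.17 z med 0.0183 n 14240
jaw+block c 646.8 -115.7 size 78.5 75.1 long axis deg 99.61 z med 0.0386 n 1744
stop c 609.1 93.2 size 69.1 18.8 long axis deg 10.09 z med 0.0257 n 893
p (0.441, 0.283, 0.002) yaw -18.7 -> shift mm [-117.6 -248.2  299.3] turn deg [ 1.000e-02 -1.000e-02  2.879e+01]
```

View pics/jig_w.png

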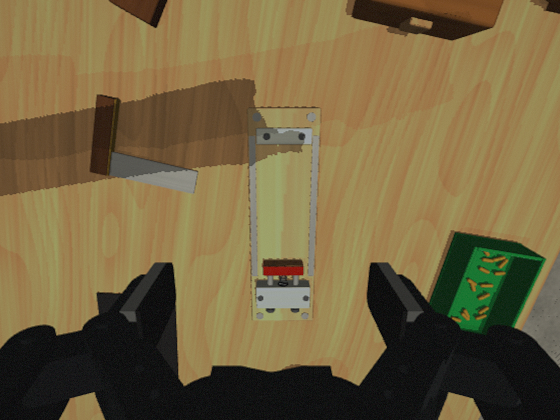

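The wrist view shows the stop at px (284,137), the red jaw at (283,268) and the end block at (283,297). From the fit, the jig origin is about (0.6266, -0.0056) and its x-axis points at 100.15°. Now I'll grasp the blank.

Emit:
{"fn": "servo_tool", "kwargs": {
  "motion": [
    [1, -0.118, -0.248, 0.17, 0, 0, 28.8],
    [1, -0.118, -0.248, 0.17, 0, 0, 28.8],
    [1, -0.118, -0.248, 0.17, 0, 0, 28.8],
    [1, -0.118, -0.248, 0.2, 0, 0, 28.8],
    [1, -0.118, -0.248, 0.2, 0, 0, 28.8],
    [1, -0.118, -0.248, 0.2, 0, 0, 28.8],
    [1, -0.118, -0.248, 0.2, 0, 0, 28.8],
    [1, -0.118, -0.248, 0.23, 0, 0, 28.8],
    [1, -0.118, -0.248, 0.255, 0, 0, 28.8],
    [1, -0.118, -0.248, 0.275, 0, 0, 28.8],
    [1, -0.118, -0.248, 0.29, 0, 0, 28.8],
    [1, -0.118, -0.248, 0.298, 0, 0, 28.8],
    [1, -0.118, -0.248, 0.298, 0, 0, 28.8]
  ]
}}

```text
clock: 5.22
position: [0.4405, 0.2829, 0.0032]
ee_rot: [0.987, -0.162, -0.0, 0.0]
ft_force: [0.4, 0.0, 0.3]
grip_width: 1.001
```

Emit:
{"fn": "servo_tool", "kwargs": {
  "motion": [
    [0.5, 0, 0, 0, 0, 0, 0],
    [0.5, 0, 0, 0, 0, 0, 0],
    [0.4, 0, 0, 0, 0, 0, 0],
    [0.3, 0, 0, 0, 0, 0, 0],
    [0.3, 0, 0, 0, 0, 0, 0],
    [0.3, 0, 0, 0, 0, 0, 0]
  ],
  "grip_force": 80
}}

```text
clock: 5.98
position: [0.4411, 0.2834, 0.0043]
ee_rot: [0.987, -0.162, 0.001, -0.0]
ft_force: [-0.8, -1.6, 6.2]
grip_width: 0.567
```

Emit:
{"fn": "servo_tool", "kwargs": {
  "motion": [
    [0.3, 0, 0, -0.03, 0, 0, 0],
    [0.3, 0, 0, -0.08, 0, 0, 0],
    [0.3, 0, 0, -0.12, 0, 0, 0],
    [0.3, 0, 0, -0.12, 0, 0, 0]
  ]
}}

```text
clock: 6.48
position: [0.442, 0.284, 0.1263]
ee_rot: [0.987, -0.162, 0.002, -0.001]
ft_force: [-0.9, 0.4, -1.7]
grip_width: 0.57
```

```bash
python3 - <<'E'
from h import *
o=monitor.get_obs(); print(o["position"],o["ft_force"],o["grip_width"])
a=np.radians(100.15); p=np.array([.6266,-.0056])+.022*np.array([np.cos(a),np.sin(a)])
mv((*p,.10),10.15)
E
```

```text
[0.44202153 0.28403323 0.12632952] [-0.9383609   0.41386821 -1.67143755] 0.5697607296819535
p (np.float64(0.622723032393233), np.float64(0.016055694913257323), 0.1) yaw 10.15 -> shift mm [256.9 196.   26.8] turn deg [ -0.13  -0.29 -28.84]
```

Emit:
{"fn": "servo_tool", "kwargs": {
  "motion": [
    [0.3, 0.257, 0.196, 0.0, 0, 0, -28.8],
    [0.3, 0.257, 0.196, 0.0, 0, 0, -28.8],
    [0.3, 0.257, 0.196, 0.0, 0, 0, -28.8],
    [0.3, 0.257, 0.196, 0.0, 0, 0, -28.8],
    [0.3, 0.257, 0.196, 0.0, 0, 0, -28.8],
    [0.3, 0.257, 0.196, 0.027, 0, 0, -28.8],
    [0.3, 0.257, 0.196, 0.027, 0, 0, -28.8],
    [0.3, 0.257, 0.196, 0.027, 0, 0, -28.8]
  ]
}}

```text
clock: 7.48
position: [0.6205, 0.0167, 0.0962]
ee_rot: [0.996, 0.089, -0.0, -0.0]
ft_force: [-0.2, 1.0, -1.3]
grip_width: 0.566
```

```bash
python3 - <<'E'
from h import *
o=monitor.get_obs(); print(o["position"],o["ft_force"],o["clock"])
pic,d,P,M=cloud("wrist"); cv2.imwrite("pics/hold.png",pic); np.savez("hold.npz",pic=pic,P=P)
z=o["position"][2]
q=rect(P,(.6227,.016),.12,z-.004+.018,z-.004+.034,"blank held")
A=np.c_[q[:,:2]-q[:,:2].mean(0),np.ones(len(q))]; k=np.linalg.lstsq(A,q[:,2],rcond=None)[0]; print("plane slopes",k, "expected top",z-.004+.026)
pt,dt,Pt,Mt=cloud("top"); rect(Pt,(.6227,.016),.12,z+.012,z+.032,"blank top cam")
Ps=cloud("side")[2]; rect(Ps,(.6227,.016),.12,z+.012,z+.032,"blank side cam")
a=np.radians(100.15); p=np.array([.6266,-.0056])+.022*np.array([np.cos(a),np.sin(a)])
mv((*p,.034),10.15)
E
```

```text
[0.62048292 0.01671055 0.09624629] [-0.24321059  1.01661937 -1.26321669] 7.475
blank held c 615.0 39.6 size 132.8 76.1 long axis deg 100.32 z med 0.1178 n 40603
plane slopes [-0.00154934 -0.0037079   0.11790372] expected top 0.11824629311861021
blank top cam c 619.6 17.1 size 180.0 50.3 long axis deg 100.24 z med 0.118 n 206
blank side cam c 616.8 27.4 size 163.4 76.1 long axis deg 109.49 z med 0.1191 n 689
p (np.float64(0.622723032393233), np.float64(0.016055694913257323), 0.034) yaw 10.15 -> shift mm [ 1.4  0.7 63.3] turn deg [ 0.01 -0.07  0.09]
```

View pics/hold.png

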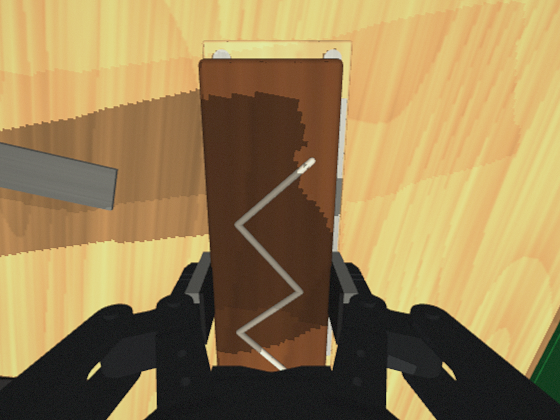

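The blank is held level and chalk up: px (203–343, 60) is its stop end, hanging over the stop, and its yaw is 100.2°. I'll shift it sideways by 2 mm, lower it above stop height, then push toward the jaw.

Emit:
{"fn": "servo_tool", "kwargs": {
  "motion": [
    [0.3, 0.0022, 0, 0.02, 0, 0, 0],
    [0.3, 0.0022, 0, 0.045, 0, 0, 0],
    [0.3, 0.0022, 0, 0.062, 0, 0, 0],
    [0.3, 0.0022, 0, 0.0625, 0, 0, 0],
    [0.3, 0.0022, 0, 0.0625, 0, 0, 0]
  ]
}}

```text
clock: 8.25
position: [0.6237, 0.0156, 0.0343]
ee_rot: [0.996, 0.088, 0.0, -0.0]
ft_force: [-0.7, -0.1, -0.3]
grip_width: 0.567
```

Emit:
{"fn": "servo_tool", "kwargs": {
  "motion": [
    [0.3, 0, 0.004, 0, 0, 0, 0],
    [0.3, 0, 0.008, 0, 0, 0, 0],
    [0.3, 0, 0.012, 0, 0, 0, 0],
    [0.3, 0, 0.016, 0, 0, 0, 0],
    [0.3, 0, 0.016, 0, 0, 0, 0]
  ]
}}

```text
clock: 8.88
position: [0.6264, 0.0016, 0.0346]
ee_rot: [0.996, 0.089, 0.001, -0.001]
ft_force: [-2.1, 7.5, 0.8]
grip_width: 0.568
```

Emit:
{"fn": "servo_tool", "kwargs": {
  "motion": [
    [0.3, -0.0005, 0.004, 0, 0, 0, 0],
    [0.3, -0.0007, 0.008, 0, 0, 0, 0],
    [0.3, -0.001, 0.01, 0, 0, 0, 0],
    [0.3, -0.001, 0.0112, 0, 0, 0, 0],
    [0.3, -0.001, 0.0112, 0, 0, 0, 0]
  ]
}}

```text
clock: 9.5
position: [0.6277, -0.0075, 0.0349]
ee_rot: [0.996, 0.09, 0.001, -0.002]
ft_force: [-0.9, 12.0, 1.3]
grip_width: 0.57
```

Emit:
{"fn": "servo_tool", "kwargs": {
  "motion": [
    [0.3, 0, 0.0006, 0, 0, 0, 0],
    [0.3, 0, 0.0012, 0, 0, 0, 0],
    [0.3, 0, 0.0015, 0, 0, 0, 0]
  ]
}}

```text
clock: 9.88
position: [0.6277, -0.0078, 0.0349]
ee_rot: [0.996, 0.09, 0.001, -0.003]
ft_force: [-1.3, 15.5, 3.2]
grip_width: 0.567
```

Emit:
{"fn": "servo_tool", "kwargs": {
  "motion": [
    [0.3, 0, 0.0007, 0, 0, 0, 0],
    [0.3, 0, 0.0015, 0, 0, 0, 0],
    [0.3, 0, 0.0015, 0, 0, 0, 0]
  ]
}}

```text
clock: 10.25
position: [0.6277, -0.0079, 0.0349]
ee_rot: [0.996, 0.09, 0.001, -0.004]
ft_force: [-3.0, 17.7, 2.0]
grip_width: 0.563
```

```bash
python3 - <<'E'
from h import *
o=monitor.get_obs(); print(o["position"],o["ft_force"],o["torque"],R.from_quat(o["ee_rot"]).as_matrix().round(4).tolist())
pic,d,P,M=cloud("wrist"); cv2.imwrite("pics/pushed.png",pic); np.savez("pushed.npz",pic=pic,P=P)
pt,dt,Pt,Mt=cloud("top"); cv2.imwrite("pics/pushed_top.png",cv2.resize(pt[130:260,200:370],None,fx=4,fy=4)); 
Ps=cloud("side")
cv2.imwrite("pics/pushed_side.png",cv2.resize(Ps[0][160:270,200:310],None,fx=5,fy=5))
rect(Pt,(.627,-.008),.12,.048,.064,"blank top cam")
E
```

```text
[ 0.62769998 -0.00786254  0.03493311] [-3.01650401 17.68425024  1.99524619] [ 3.66909952  0.60447466 -0.18367963] [[0.9836, 0.1803, 0.001], [0.1802, -0.9836, 0.0073], [0.0023, -0.007, -1.0]]
blank top cam c 615.3 55.9 size 50.8 50.5 long axis deg 101.18 z med 0.056 n 262
```

View pics/pushed_side.png

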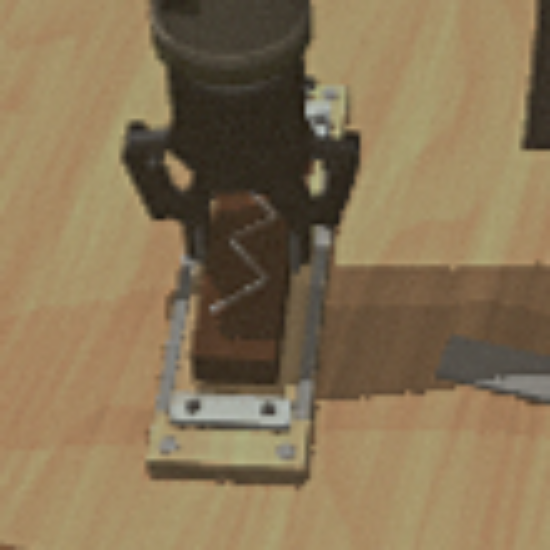

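The side view shows the blank hard against the jaw with its stop end just clear of the stop strip (crop px (235,370) against (230,410)). The gap is about 2 mm and the jaw is fully back, since force is rising with no motion. Lowering now.

Emit:
{"fn": "servo_tool", "kwargs": {
  "motion": [
    [0.3, 0, 0.0002, 0.003, 0, 0, 0],
    [0.3, 0, 0.0003, 0.006, 0, 0, 0],
    [0.3, 0, 0.0004, 0.009, 0, 0, 0],
    [0.3, 0, 0.0005, 0.0115, 0, 0, 0],
    [0.3, 0, 0.0005, 0.0115, 0, 0, 0]
  ]
}}

```text
clock: 11.02
position: [0.6282, -0.0076, 0.0239]
ee_rot: [0.996, 0.091, 0.001, -0.004]
ft_force: [-3.6, 19.2, 6.0]
grip_width: 0.57
```

Emit:
{"fn": "servo_tool", "kwargs": {
  "motion": [
    [0.3, 0, 0, 0.0008, 0, 0, 0],
    [0.3, 0, 0, 0.0016, 0, 0, 0],
    [0.3, 0, 0, 0.0018, 0, 0, 0]
  ]
}}

```text
clock: 11.4
position: [0.6283, -0.0077, 0.0224]
ee_rot: [0.996, 0.091, 0.001, -0.004]
ft_force: [-4.1, 19.8, 9.4]
grip_width: 0.567
```

Emit:
{"fn": "servo_tool", "kwargs": {
  "motion": [
    [0.3, 0, -0.001, 0, 0, 0, 0],
    [0.3, 0, -0.002, 0, 0, 0, 0],
    [0.3, 0, -0.003, 0, 0, 0, 0],
    [0.3, 0, -0.0035, 0, 0, 0, 0]
  ]
}}

```text
clock: 11.9
position: [0.6283, -0.0076, 0.0224]
ee_rot: [0.996, 0.09, 0.002, -0.002]
ft_force: [-0.7, 10.1, 6.9]
grip_width: 0.567
```

Emit:
{"fn": "servo_tool", "kwargs": {
  "motion": [
    [0.3, 0, -0.001, 0, 0, 0, 0],
    [0.3, 0, -0.002, 0, 0, 0, 0],
    [0.3, 0, -0.003, 0, 0, 0, 0],
    [0.3, 0, -0.004, 0, 0, 0, 0],
    [0.3, 0, -0.004, 0, 0, 0, 0]
  ]
}}

```text
clock: 12.52
position: [0.6279, -0.0052, 0.0224]
ee_rot: [0.996, 0.089, 0.002, -0.001]
ft_force: [0.4, 7.4, 6.1]
grip_width: 0.564
```

Emit:
{"fn": "servo_tool", "kwargs": {
  "motion": [
    [0.7, 0, 0, -0.001, 0, 0, 0],
    [0.9, 0, 0, -0.001, 0, 0, 0],
    [1, 0, 0, -0.001, 0, 0, 0],
    [1, 0, 0, -0.001, 0, 0, 0],
    [1, 0, 0, -0.03, 0, 0, 0],
    [1, 0, 0, -0.08, 0, 0, 0],
    [1, 0, 0, -0.14, 0, 0, 0],
    [1, 0, -0.05, -0.18, 0, 0, 0],
    [1, 0, -0.07, -0.2, 0, 0, 0],
    [1, 0, -0.07, -0.2, 0, 0, 0]
  ]
}}

```text
clock: 13.78
position: [0.6144, 0.0634, 0.2219]
ee_rot: [0.996, 0.09, 0.001, -0.0]
ft_force: [-0.1, 0.1, -0.6]
grip_width: 1.002
```

```bash
python3 - <<'E'
from h import *
o=monitor.get_obs(); print(o["position"],o["ft_force"],o["clock"])
pic,d,P,M=cloud("wrist"); cv2.imwrite("pics/loaded.png",pic); np.savez("loaded.npz",pic=pic,P=P)
Pt=cloud("top")[2]
for n,Q in(("wrist",P),("top",Pt)):
    q=rect(Q,(.6266,-.0056),.098,.0405,.05,"blank "+n)
    A=np.c_[q[:,:2]-q[:,:2].mean(0),np.ones(len(q))]; print("plane",np.linalg.lstsq(A,q[:,2],rcond=None)[0])
    rect(Q,(.607,.1),.045,.022,.035,"stop")
    rect(Q,(.441,-.2747),.1,.035,.06,"cork")
mv((.441,-.2747,.15),3)
E
```

```text
[0.61437593 0.06338985 0.22191532] [-0.12641582  0.11473311 -0.59957306] 13.775
blank wrist c 626.1 -4.9 size 179.1 50.1 long axis deg 100.32 z med 0.0444 n 7421
plane [0.00262342 0.00123422 0.0444242 ]
stop c 608.7 92.8 size 69.6 20.7 long axis deg 10.41 z med 0.0259 n 1425
cork c 434.2 -261.9 size 45.1 44.2 long axis deg 16.22 z med 0.0491 n 790
blank top c 636.6 -58.8 size 85.5 49.8 long axis deg 99.75 z med 0.0443 n 376
plane [-0.00109393  0.00974053  0.04422564]
stop c 0.0 0.0 size 0.0 0.0 long axis deg 0.0 z med nan n 0
cork c 440.9 -274.3 size 100.1 49.8 long axis deg 92.96 z med 0.0483 n 576
p (0.441, -0.2747, 0.15) yaw 3 -> shift mm [-228.6  299.    69.8] turn deg [0.06 0.09 7.06]
  return _methods._mean(a, axis=axis, dtype=dtype,
  ret = ret.dtype.type(ret / rcount)
```

View pics/loaded.png

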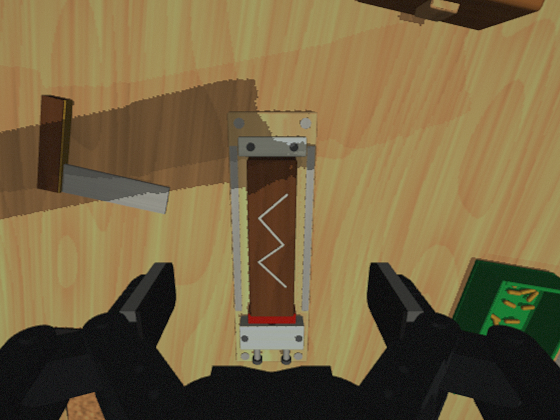

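The blank sits flush against the stop at px (271,156), chalk up, with the jaw sprung against its end at (271,320). It is flat (z 0.044) and square (100.3°). Now the cork block.

Emit:
{"fn": "servo_tool", "kwargs": {
  "motion": [
    [1, -0.2286, 0.299, 0.06, 0, 0, 7.1],
    [1, -0.2286, 0.299, 0.06, 0, 0, 7.1],
    [1, -0.2286, 0.299, 0.06, 0, 0, 7.1],
    [1, -0.2286, 0.299, 0.06, 0, 0, 7.1],
    [1, -0.2286, 0.299, 0.08, 0, 0, 7.1],
    [1, -0.2286, 0.299, 0.1, 0, 0, 7.1],
    [1, -0.2286, 0.299, 0.12, 0, 0, 7.1],
    [1, -0.2286, 0.299, 0.12, 0, 0, 7.1],
    [1, -0.2286, 0.299, 0.15, 0, 0, 7.1],
    [1, -0.2286, 0.299, 0.175, 0, 0, 7.1],
    [1, -0.2286, 0.299, 0.195, 0, 0, 7.1],
    [1, -0.2286, 0.299, 0.206, 0, 0, 7.1],
    [1, -0.2286, 0.299, 0.206, 0, 0, 7.1]
  ]
}}

```text
clock: 15.5
position: [0.4418, -0.2728, 0.0145]
ee_rot: [1.0, 0.027, -0.0, -0.0]
ft_force: [0.1, -0.1, 0.9]
grip_width: 1.001
```

Emit:
{"fn": "servo_tool", "kwargs": {
  "motion": [
    [0.5, 0, 0, 0, 0, 0, 0],
    [0.5, 0, 0, 0, 0, 0, 0],
    [0.4, 0, 0, 0, 0, 0, 0],
    [0.3, 0, 0, 0, 0, 0, 0],
    [0.3, 0, 0, 0, 0, 0, 0],
    [0.3, 0, 0, 0, 0, 0, 0]
  ],
  "grip_force": 80
}}

```text
clock: 16.25
position: [0.4423, -0.2737, 0.0156]
ee_rot: [1.0, 0.026, 0.001, 0.001]
ft_force: [-0.3, 0.3, 5.5]
grip_width: 0.574
```

Emit:
{"fn": "servo_tool", "kwargs": {
  "motion": [
    [0.3, 0, 0, -0.02, 0, 0, 0],
    [0.3, 0, 0, -0.06, 0, 0, 0],
    [0.3, 0, 0, -0.1, 0, 0, 0],
    [0.3, 0, 0, -0.1, 0, 0, 0]
  ]
}}

```text
clock: 16.75
position: [0.4435, -0.2742, 0.1187]
ee_rot: [1.0, 0.026, 0.003, 0.002]
ft_force: [1.0, 0.1, -1.8]
grip_width: 0.577
```

```bash
python3 - <<'E'
from h import *
o=monitor.get_obs(); print(o["position"],o["ft_force"],o["grip_width"],o["clock"])
mv((.6341,-.0485,.075),10.25)
E
```

```text
[ 0.44354875 -0.27419453  0.11873499] [ 0.98898417  0.09003558 -1.83904671] 0.5769329405971024 16.75
p (0.6341, -0.0485, 0.075) yaw 10.25 -> shift mm [ 202.  -215.5   43.8] turn deg [ 0.27 -0.27 -7.23]
```

Emit:
{"fn": "servo_tool", "kwargs": {
  "motion": [
    [0.3, 0.202, -0.2155, 0.0, 0, 0, -7.2],
    [0.3, 0.202, -0.2155, 0.0, 0, 0, -7.2],
    [0.3, 0.202, -0.2155, 0.0, 0, 0, -7.2],
    [0.3, 0.202, -0.2155, 0.0, 0, 0, -7.2],
    [0.3, 0.202, -0.2155, 0.0, 0, 0, -7.2],
    [0.3, 0.202, -0.2155, 0.025, 0, 0, -7.2],
    [0.3, 0.202, -0.2155, 0.044, 0, 0, -7.2],
    [0.3, 0.202, -0.2155, 0.044, 0, 0, -7.2],
    [0.3, 0.202, -0.2155, 0.044, 0, 0, -7.2]
  ]
}}

```text
clock: 17.88
position: [0.6321, -0.0482, 0.0712]
ee_rot: [0.996, 0.088, 0.0, 0.0]
ft_force: [0.0, 0.0, -0.3]
grip_width: 0.569
```

```bash
python3 - <<'E'
from h import *
o=monitor.get_obs(); print(o["position"],o["ft_force"],o["torque"],o["clock"])
a=np.radians(100.25);T=T_tool();dd=T[:2,3]-[.6263,-.0052]
print("xj,yj mm",1000*(dd@[np.cos(a),np.sin(a)]),1000*(dd@[-np.sin(a),np.cos(a)]))
mv((.6341,-.0485,.075),10.25)
z=o["position"][2]
pic,d,P,M=cloud("top"); Ps=cloud("side")
cv2.imwrite("pics/sand0.png",cv2.resize(Ps[0][160:270,200:310],None,fx=5,fy=5))
for n,Q in(("top",P),("side",Ps[2])):
    q=Q[(np.hypot(Q[...,0]-.634,Q[...,1]+.0485)<.075)&(Q[...,2]>z-.0116+.036)&(Q[...,2]<z-.0116+.05)]
    if len(q)>10: rect(Q,(.634,-.0485),.075,z+.025,z+.039,n)
E
```

```text
[ 0.6320983  -0.04819492  0.07118139] [ 0.04462931  0.03116145 -0.30011493] [ 0.00663366 -0.0698001  -0.05979906] 17.875
xj,yj mm -43.34052570123509 1.944905821657808
p (0.6341, -0.0485, 0.075) yaw 10.25 -> shift mm [ 1.9  0.7 -3.8] turn deg [ 0.02 -0.03 -0.1 ]
top c 623.0 -7.2 size 48.0 12.3 long axis deg 10.37 z med 0.1038 n 64
side c 631.8 -36.8 size 84.5 72.2 long axis deg 81.76 z med 0.1047 n 357
```

View pics/sand0.png

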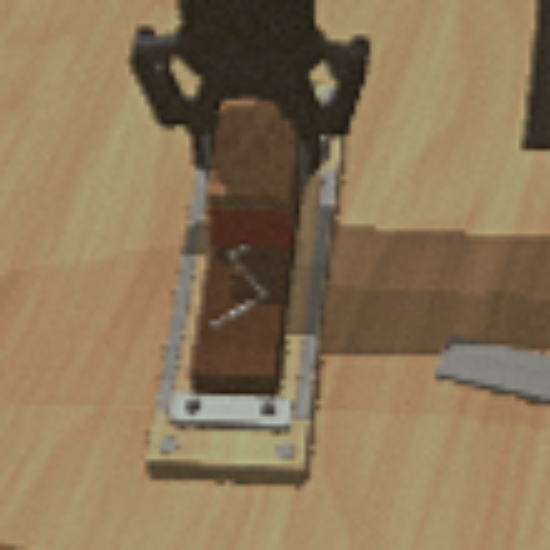

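The cork block is over the jaw half of the blank, level. The crop shows the red sole edge at px (250,228) and free chalk beyond it. Descending to contact.

Emit:
{"fn": "servo_tool", "kwargs": {
  "motion": [
    [0.3, 0.0019, 0.001, 0.006, 0, 0, 0],
    [0.3, 0.0019, 0.001, 0.0125, 0, 0, 0],
    [0.3, 0.0019, 0.001, 0.0125, 0, 0, 0],
    [0.3, 0.0019, 0.001, 0.0125, 0, 0, 0]
  ]
}}

```text
clock: 18.48
position: [0.634, -0.048, 0.0579]
ee_rot: [0.996, 0.089, -0.0, -0.0]
ft_force: [-0.0, 0.2, -0.9]
grip_width: 0.574
```

Emit:
{"fn": "servo_tool", "kwargs": {
  "motion": [
    [0.3, 0, 0, 0.0005, 0, 0, 0],
    [0.3, 0, 0, 0.001, 0, 0, 0],
    [0.3, 0, 0, 0.001, 0, 0, 0]
  ]
}}

```text
clock: 18.85
position: [0.6341, -0.0481, 0.057]
ee_rot: [0.996, 0.089, 0.0, 0.0]
ft_force: [-0.7, 0.5, -1.4]
grip_width: 0.572
```

Emit:
{"fn": "servo_tool", "kwargs": {
  "motion": [
    [0.3, 0, 0, 0.0005, 0, 0, 0],
    [0.3, 0, 0, 0.001, 0, 0, 0],
    [0.3, 0, 0, 0.001, 0, 0, 0]
  ]
}}

```text
clock: 19.23
position: [0.6341, -0.0481, 0.0561]
ee_rot: [0.996, 0.089, 0.0, 0.0]
ft_force: [-0.3, -0.2, 0.1]
grip_width: 0.574
```

Emit:
{"fn": "servo_tool", "kwargs": {
  "motion": [
    [0.3, 0, 0, 0.0005, 0, 0, 0],
    [0.3, 0, 0, 0.0005, 0, 0, 0]
  ]
}}

```text
clock: 19.48
position: [0.6342, -0.0482, 0.0559]
ee_rot: [0.996, 0.089, 0.0, 0.0]
ft_force: [-2.2, -0.6, 5.4]
grip_width: 0.57
```

Emit:
{"fn": "servo_tool", "kwargs": {
  "motion": [
    [0.3, 0, 0, 0.0002, 0, 0, 0],
    [0.3, 0, -0.003, 0.0002, 0, 0, 0],
    [0.3, 0, -0.006, 0.0002, 0, 0, 0],
    [0.3, 0, -0.009, 0.0002, 0, 0, 0]
  ]
}}

```text
clock: 19.98
position: [0.6332, -0.0399, 0.056]
ee_rot: [0.996, 0.089, 0.001, 0.001]
ft_force: [1.6, -3.8, 5.7]
grip_width: 0.576
```

Emit:
{"fn": "servo_tool", "kwargs": {
  "motion": [
    [0.3, 0, -0.004, 0.0002, 0, 0, 0],
    [0.3, 0, -0.008, 0.0003, 0, 0, 0],
    [0.3, 0, -0.012, 0.0003, 0, 0, 0]
  ]
}}

```text
clock: 20.35
position: [0.6314, -0.0284, 0.056]
ee_rot: [0.996, 0.088, 0.001, 0.001]
ft_force: [1.7, -5.4, 7.1]
grip_width: 0.571
```

Emit:
{"fn": "servo_tool", "kwargs": {
  "motion": [
    [0.3, 0, -0.004, 0.0001, 0, 0, 0],
    [0.3, 0, -0.008, 0.0002, 0, 0, 0],
    [0.3, 0, -0.012, 0.0002, 0, 0, 0]
  ]
}}

```text
clock: 20.72
position: [0.6293, -0.0166, 0.0558]
ee_rot: [0.996, 0.088, 0.001, 0.001]
ft_force: [1.5, -5.4, 8.1]
grip_width: 0.577
```

Emit:
{"fn": "servo_tool", "kwargs": {
  "motion": [
    [0.3, 0, -0.004, 0, 0, 0, 0],
    [0.3, 0, -0.008, 0.0001, 0, 0, 0],
    [0.3, 0, -0.012, 0.0001, 0, 0, 0]
  ]
}}

```text
clock: 21.1
position: [0.6272, -0.0049, 0.0557]
ee_rot: [0.996, 0.088, 0.001, 0.001]
ft_force: [0.6, -4.4, 7.1]
grip_width: 0.578
```

Emit:
{"fn": "servo_tool", "kwargs": {
  "motion": [
    [0.3, 0, -0.004, 0.0001, 0, 0, 0],
    [0.3, 0, -0.008, 0.0002, 0, 0, 0],
    [0.3, 0, -0.012, 0.0002, 0, 0, 0]
  ]
}}

```text
clock: 21.48
position: [0.6253, 0.0068, 0.0557]
ee_rot: [0.996, 0.088, 0.001, 0.001]
ft_force: [1.4, -5.0, 8.5]
grip_width: 0.574
```

Emit:
{"fn": "servo_tool", "kwargs": {
  "motion": [
    [0.3, 0, -0.004, 0, 0, 0, 0],
    [0.3, 0, -0.008, 0.0001, 0, 0, 0],
    [0.3, 0, -0.012, 0.0001, 0, 0, 0]
  ]
}}

```text
clock: 21.85
position: [0.6233, 0.0185, 0.0557]
ee_rot: [0.996, 0.088, 0.001, 0.001]
ft_force: [1.4, -5.4, 8.8]
grip_width: 0.574
```

Emit:
{"fn": "servo_tool", "kwargs": {
  "motion": [
    [0.3, 0, -0.004, 0, 0, 0, 0],
    [0.3, 0, -0.008, 0, 0, 0, 0],
    [0.3, 0, -0.012, 0.0001, 0, 0, 0]
  ]
}}

```text
clock: 22.22
position: [0.6213, 0.0302, 0.0557]
ee_rot: [0.996, 0.088, 0.002, 0.001]
ft_force: [1.1, -6.4, 11.6]
grip_width: 0.573
```

Emit:
{"fn": "servo_tool", "kwargs": {
  "motion": [
    [0.3, 0, -0.0035, -0.0002, 0, 0, 0],
    [0.3, 0, -0.007, -0.0002, 0, 0, 0],
    [0.3, 0, -0.0105, -0.0002, 0, 0, 0]
  ]
}}

```text
clock: 22.6
position: [0.6192, 0.0407, 0.0557]
ee_rot: [0.996, 0.088, 0.001, 0.001]
ft_force: [0.2, -6.2, 8.5]
grip_width: 0.572
```

The full pass is done, with the pressing force around 7 to 13 N. Lifting off and going back to the mat.

Emit:
{"fn": "servo_tool", "kwargs": {
  "motion": [
    [0.3, 0, 0, -0.01, 0, 0, 0],
    [0.3, 0, 0, -0.04, 0, 0, 0],
    [0.3, 0, 0, -0.06, 0, 0, 0],
    [0.3, 0, 0, -0.06, 0, 0, 0]
  ]
}}

```text
clock: 23.1
position: [0.6186, 0.0424, 0.116]
ee_rot: [0.996, 0.089, 0.001, 0.0]
ft_force: [-0.3, 0.2, -2.3]
grip_width: 0.576
```

```bash
python3 - <<'E'
from h import *
o=monitor.get_obs(); print(o["position"],o["ft_force"],o["clock"])
P=np.load("top0.npz")["P"]
m=(P[...,2]>.0015)&(P[...,2]<.007)&(np.abs(P[...,0]-.44)<.085)&(np.abs(P[...,1]+.25)<.11)
q=P[m]; pic=np.load("top0.npz")["pic"]; dark=pic[m].max(1)<60
(c,s,a)=cv2.minAreaRect((q[dark][:,:2]*1000).astype(np.float32)); print("mat",c,s,a)
mv((.441,-.265,.075),3)
E
```

```text
[0.61863858 0.04236686 0.11602048] [-0.25808808  0.1633093  -2.3114759 ] 23.1
mat (440.95452880859375, -267.2003479003906) (117.62501525878906, 169.1904296875) 7.037847518920898
p (0.441, -0.265, 0.075) yaw 3 -> shift mm [-229.5  270.9   40.5] turn deg [ 0.01 -0.15  7.22]
```

Emit:
{"fn": "servo_tool", "kwargs": {
  "motion": [
    [0.3, -0.23, 0.273, 0.0, 0, 0, 3.3],
    [0.3, -0.23, 0.273, 0.0, 0, 0, 3.3],
    [0.3, -0.23, 0.273, 0.0, 0, 0, 3.3],
    [0.3, -0.23, 0.273, 0.0, 0, 0, 3.3],
    [0.3, -0.23, 0.273, 0.0, 0, 0, 3.3],
    [0.3, -0.23, 0.273, 0.0, 0, 0, 3.3],
    [0.3, -0.23, 0.273, 0.04, 0, 0, 3.3],
    [0.3, -0.23, 0.273, 0.07, 0, 0, 3.3],
    [0.3, -0.23, 0.273, 0.09, 0, 0, 3.3],
    [0.3, -0.23, 0.273, 0.094, 0, 0, 3.3],
    [0.3, -0.23, 0.273, 0.094, 0, 0, 3.3]
  ]
}}

```text
clock: 24.48
position: [0.4398, -0.2673, 0.0205]
ee_rot: [0.998, 0.06, -0.0, -0.0]
ft_force: [0.6, 0.5, -0.6]
grip_width: 0.575
```

Emit:
{"fn": "servo_tool", "kwargs": {
  "motion": [
    [0.3, 0, 0, 0.002, 0, 0, 0],
    [0.3, 0, 0, 0.0035, 0, 0, 0],
    [0.3, 0, 0, 0.0043, 0, 0, 0],
    [0.3, 0, 0, 0.0047, 0, 0, 0],
    [0.3, 0, 0, 0.0047, 0, 0, 0]
  ]
}}

```text
clock: 25.1
position: [0.4399, -0.2675, 0.0159]
ee_rot: [0.998, 0.06, 0.0, 0.0]
ft_force: [0.0, 0.1, -1.2]
grip_width: 0.575
```

Emit:
{"fn": "servo_tool", "kwargs": {
  "motion": [
    [0.3, 0, 0, 0.0004, 0, 0, 0],
    [0.3, 0, 0, 0.0007, 0, 0, 0],
    [0.3, 0, 0, 0.0007, 0, 0, 0]
  ]
}}

```text
clock: 25.48
position: [0.4399, -0.2675, 0.0156]
ee_rot: [0.998, 0.06, -0.0, 0.0]
ft_force: [-3.1, 0.8, 6.4]
grip_width: 0.573
```

Contact (6 N). Releasing and retreating.

Emit:
{"fn": "servo_tool", "kwargs": {
  "motion": [
    [0.7, 0, 0, -0.0004, 0, 0, 0],
    [0.9, 0, 0, -0.0004, 0, 0, 0],
    [1, 0, 0, -0.0004, 0, 0, 0],
    [1, 0, 0, -0.0004, 0, 0, 0],
    [1, 0, 0, -0.03, 0, 0, 0],
    [1, 0, 0, -0.08, 0, 0, 0],
    [1, 0, 0, -0.14, 0, 0, 0],
    [1, 0, 0, -0.2, 0, 0, 0],
    [1, 0, 0, -0.22, 0, 0, 0],
    [1, 0, 0, -0.22, 0, 0, 0]
  ]
}}

```text
clock: 26.72
position: [0.4405, -0.2679, 0.2365]
ee_rot: [0.998, 0.06, 0.001, 0.001]
ft_force: [0.0, 0.1, -0.2]
grip_width: 1.004
```

```bash
python3 - <<'E'
from h import *
o=monitor.get_obs(); print(o["position"],o["ft_force"],o["clock"])
pic,d,P,M=cloud("top"); cv2.imwrite("pics/end_top.png",pic); S=cloud("side")
T0=np.load("top0.npz")["P"]; S0=np.load("side0.npz")["P"]
for n,Q in(("top",P),("side",S[2])):
    rect(Q,(.6263,-.0052),.098,.0405,.05,n+" blank")
    rect(Q,(.44,-.267),.1,.035,.06,n+" cork")
    rect(Q,(.65,-.12),.06,.033,.0405,n+" jaw+block")
for nm,c,r,a,b in(("square",(.405,.02),.1,.006,.03),("mallet",(.727,.29),.09,.05,.1),("plane",(.574,.435),.1,.02,.08),("offcut",(.576,-.445),.1,.03,.06),("glue",(.71,-.295),.06,.08,.22)):
    rect(S0,c,r,a,b,nm+" before"); rect(S[2],c,r,a,b,nm+" after")
E
```

```text
[ 0.44054146 -0.26788229  0.23652958] [ 0.0404137   0.14024118 -0.19000335] 26.725
top blank c 627.3 -7.1 size 184.1 51.0 long axis deg 100.79 z med 0.0437 n 894
top cork c 439.2 -268.3 size 99.4 49.9 long axis deg 96.62 z med 0.0484 n 558
top jaw+block c 647.3 -115.8 size 102.5 75.4 long axis deg 98.15 z med 0.0375 n 334
side blank c 627.4 -6.6 size 187.1 50.0 long axis deg 100.25 z med 0.0445 n 739
side cork c 439.6 -268.3 size 103.9 49.8 long axis deg 96.81 z med 0.0492 n 349
side jaw+block c 649.4 -127.8 size 83.9 74.9 long axis deg 104.91 z med 0.0384 n 199
square before c 419.6 25.5 size 162.2 96.0 long axis deg 145.34 z med 0.0122 n 500
square after c 416.7 25.0 size 161.3 92.8 long axis deg 142.39 z med 0.0121 n 505
mallet before c 728.6 309.5 size 140.6 130.4 long axis deg 88.34 z med 0.0791 n 1716
mallet after c 728.2 309.6 size 139.7 130.6 long axis deg 89.03 z med 0.0792 n 1717
plane before c 582.0 440.7 size 150.0 47.5 long axis deg 18.86 z med 0.0372 n 1440
plane after c 581.6 441.6 size 149.7 47.1 long axis deg 18.34 z med 0.0371 n 1439
offcut before c 578.7 -459.5 size 142.0 102.1 long axis deg 164.81 z med 0.0449 n 693
offcut after c 579.3 -456.5 size 141.6 97.9 long axis deg 166.08 z med 0.0451 n 694
glue before c 720.1 -300.5 size 71.5 57.1 long axis deg 14.41 z med 0.1385 n 608
glue after c 719.4 -302.5 size 71.6 54.4 long axis deg 20.37 z med 0.1388 n 605
```

View pics/end_top.png

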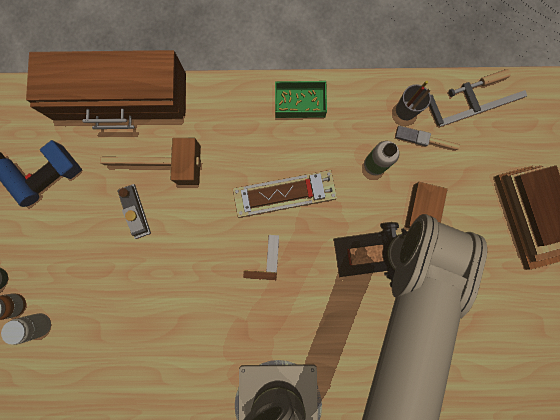

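The final view shows the blank clamped at px (280,192), chalk up, and the cork block on the mat at (367,254). Everything else is where it was. Handing in.

```bash
python3 -c "
from workcell import ticket; print(ticket.hand_in())"
```

```text
the job is handed in; nothing more can be done
None
```

The walnut blank is clamped in the sanding board with the chalk mark up. It has been sanded once from the jaw end to the stop end, and the cork block is back on its mat, sole down. The job was handed in at about 27 s of the 72 s allowed.

- **Loading:** I pushed the jaw until it stopped moving and the force rose above the spring's 12 N (to 18 N), then lowered the blank behind the stop and let go. Checked after release, it lay flat (top at 44 mm), about parallel to the board (100.3° against 100.2°) and flush against the stop.
- **Sanding:** I made one continuous pass with about 5 mm of overhang at each end. The pressing force, read between steps and corrected for the block's weight, was mostly about 8.5–10 N. It started near 7 N and peaked once at about 13 N.
- **Final checks:** The cork block lies about 1–2 mm from the mat's centre and is aligned with it. The try square, mallet, plane, offcut and glue bottle match their starting positions to about 3 mm, which is the measurement noise.
- **One check disagreed:** the last fits of the blank came out 184–187 mm long instead of 180 mm. I put this down to stray points at the jaw; in the top view the stop-end edge still matched the stop face.

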